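Fit the keyed handle and turn the transformer down to zero

TASK

Take the bar handle out of the wooden rest and fit its keyed shaft into the hub on top of the variable transformer: press it only lightly and turn it until the key finds the keyway, then push it home until its shoulder sits on the hub. Only then turn the handle clockwise, seen from above, as far as the zero stop, where its nose points at the longest mark on the dial, and let go, leaving it seated. Treat the hub gently throughout and leave the round knob and the other things on the bench where they are.

Things in the scene. Friction and masses are not known exactly. Their poses are not given: they have to be found in the camera images.
- handle: Loose black bar handle (160 g) with a steel keyed shaft, upright in one hole of the rest. Origin: on the shaft axis at the underside of its shoulder; z up. Shoulder: disc 52 mm diameter, 6 mm thick, with a nose 8 mm wide reaching 40 mm out along +x. Shaft below: round, 16 mm diameter, 28 mm long, its last 3.5 mm tapering to 10 mm.
- handle_grip (a point): Middle of the handle's upright grip bar, 31 mm above the handle's origin. The bar is 56 mm long (along the handle's x), 14 mm thick (along y) and stands from 6 to 47 mm above the origin.
- key_foot (a point): Lower end of the handle's key, 19 mm below the shoulder, 13 mm from the shaft axis on the +x side, under the nose. The key is 6 mm wide, reaches 18 mm from the axis and runs up to the shoulder; the 9 mm of shaft below it is a plain round pilot.
- unit: Variable transformer: grey case 170 x 170 x 85 mm, fixed to the bench; origin at the centre of its underside, z up. On its top a dial and a turning steel hub, 52 mm diameter, 30 mm high. The hub turns stiffly (0.13 N m, and stays where left); pressing a shaft on it with some 10 N or more while turning drags it along. Rough: over 40 N before the handle is home, or a turn of over 0.5 N m.
- hub_mouth (a point): Centre of the hub's bore, level with the hub's top, 115 mm above the bench; the handle is home when its origin is here. Bore 18 mm diameter, 30 mm deep; one keyway 7.6 mm wide, reaching 20 mm from the axis. The keyway starts 0.4 to 1.5 rad counter-clockwise of the zero mark: not measured, to be felt (the key drops in within about 0.05 rad of it) or seen.
- zero_mark (a point): Middle of the longest dial mark, on the case's +x side, 64 mm from the hub's axis. With the handle's nose pointing here (within about 0.05 rad) the hub is at its firm stop; it turns from there up to 1.9 rad counter-clockwise.
- rest: Wooden rest block 190 x 78 mm, 40 mm high, fixed, with two round holes 40 mm diameter, 55 mm either side of its middle along its x. Origin: centre of its underside. The bar handle stands in one hole and the round knob in the other, shoulders on the block's top.
- round_knob: Loose round black knob 36 mm diameter, 38 mm high, with a smooth shaft without a key, standing in the other hole of the rest; not needed. Origin: on its axis at the underside of its shoulder.
- breadboard: White circuit breadboard 55 x 165 mm, 9 mm high, lying on the bench; not needed. Origin: centre of its underside.
- screwdriver: Screwdriver lying on the bench between the rest and the transformer; not needed.
There are look-alikes about, which are no part of the job. Of the things shaped like the unit, the grey one is meant.

How it is judged:
By the outcome, as a careful person would: the job done as asked, in the order asked, and still so for the second after the job is handed in, with the robot touching nothing.
It also fails if it takes over 72 s, if anything falls off the work surface, if the arm or the gripper's body presses on something with over 40 N, if the wrist force passes 120 N, or if a joint passes its speed limit or range.

ROBOT

A 7-joint arm with a two-finger parallel gripper is mounted at the origin on the work surface. World frame = base frame: x ahead of the robot, y to its left, z up, the work surface at z = 0. Lengths are in mm, angles in rad, forces in N, time in s.
With the tool pointing down it reaches from about 350 to 900 mm from the base axis. Payload 7.2 kg.
Tool frame: the origin (TCP) lies midway between the tips of the shut fingers; the grasp point (between the pads) lies manip.grasp_offset behind it (manip.grasp_offset is the distance from the TCP to the grasp point, in mm); z points along the fingers, x is the direction in which the jaws open and shut, and the axes are right-handed (so a half turn about z gives the same grasp; the last joint's range is limited). The gripper opens to 88 mm and grips with 3 to 60 N. Pads are 20 mm wide; open, the fingers measure 115 mm over their backs; the gripper's body (75 mm by 178 mm) begins 61 mm behind the grasp point.
Start: joints at [1.125, 0.411, -0.013, 1.596, 0.006, 1.134, -0.082], TCP at [230.536, -580.932, 222.653] pointing down, gripper open.
Joint ranges: [-2.95, 2.95], [-0.29, 1.99], [-1.47, 1.44], [0.14, 2.54], [-1.03, 4.17], [0.13, 1.85], [-2.86, 2.86]. Speed limits (rad/s): [2.39, 2.39, 3.01, 3.01, 3.14, 3.14, 3.14].

INTERFACE

Orientations are given as a unit quaternion [w, x, y, z].
In Python, from workcell import readout, viewer, manip gives the robot as it stands.
- The arm moves only by the shell command python3 -m handwheel 'ROWS'. ROWS is JSON, a list of rows, each an object with "claw": the opening, from -1 (shut) to 1 (fully open); "offset": the shift along the tool's x, y, z in mm, a list of three; "rot": the turn, a rotation vector about the tool's x, y, z in degrees, a list of three. A call has 1 to 20 rows; each row is the pose to reach, as a shift and turn from the pose commanded when the call began, along the tool's axes at that moment; what a row does not reach only later rows make up. A row lasts 1/10 s, in which the tool goes at most 50 mm and 8.59 degrees, less where a joint would pass 70% of its speed; a pose out of reach is approached as far as the arm can. A call with a gripper value outside its range is refused whole. The fingers move at their own pace and stop on an object; the grip force is fixed at half the most. Time passes only in rows, so rows that repeat a pose let the fingers close. It gives the time, the measured TCP pose, the force and the opening at its end, in the units of the state.
- readout.sense(): the state, without advancing time (a new reading comes with each control period).
- viewer.capture(name): name is "side" or "top" or "wrist"; returns the picture (384x512x3 uint8, blue, green, red); there is no depth.
- viewer.camera_params(name): a dict with "intrinsics" (3x3 intrinsics, pixels), "rvec" (rotation vector, rad) and "tvec" (3), from world to camera coordinates, as OpenCV has them. Camera axes: x right, y down, z forward; pixel columns grow to the right and rows downward; lengths in mm; the calibration is good to about 2 mm. A picture is of the moment at which its call begins: read the wrist's pose just before it. camera_params takes no time and is no camera call; for the wrist camera it gives the pose at the moment of the call.
- manip.sign_off(): hands the job in, once; it reports no verdict.
The state is a dict: "t": time; "q": joint angles; "dq": joint speeds; "effort": joint torques, N m; "tcp_pos": TCP position; "tool_rot": TCP orientation; "ft_force": force on the tool from outside, world axes, zero at the start; "moment": the same for the moment, N m; "opening": opening from 0.0 (shut) to 1.0 (fully open).
Only numpy, scipy, OpenCV 4.12 (cv2) and the standard library are available. Lean on these libraries where they do the work, as an engineer would, in place of code of your own. Each camera call takes 0.05 s, during which the arm holds its last target. There are 200 camera calls.

## Working session

There is one attempt and no reset: what is moved stays moved. The work goes in short steps, Python scripts to look and compute and a shell command to move; the robot and the scene stay as the last step left them, time stands still between calls to the robot, and variables do not carry over. Pictures are saved under pics/ and viewed, about 8 in all and at most 12, crops included, and the job is handed in when it is done.

```bash
mkdir -p pics; ls; python3 - <<'E'
from workcell import readout, viewer, manip
import cv2,numpy as np
print(readout.sense(), manip.grasp_offset)
a=viewer.capture("top");b=viewer.capture("side")
cv2.imwrite("pics/top.png",a);cv2.imwrite("pics/side.png",b)
for n in("top","side","wrist"):
    p=viewer.camera_params(n);R=cv2.Rodrigues(np.array(p["rvec"],float))[0];print(n,p["intrinsics"],-R.T@np.array(p["tvec"],float).ravel(),R[2])
E
```

```text
pics
{'t': 0.0, 'q': array([ 1.12480332,  0.41191753, -0.01272583,  1.59703054,  0.00561144,
        1.13428275, -0.08219635]), 'dq': array([-0.00095624,  0.0002951 , -0.00024684,  0.00104387, -0.00152221,
        0.00089866, -0.00049255]), 'effort': array([ 1.09201683e-03, -5.87952840e+01,  6.42501879e-01, -2.91077650e+01,
       -5.37367584e-02,  1.83148845e-02,  1.27267795e-04]), 'tcp_pos': array([ 230.32564262, -580.47688886,  221.80354743]), 'tool_rot': array([-3.99962178e-04,  8.27318446e-01, -5.61732629e-01, -6.94246500e-04]), 'ft_force': array([ 0.23012152, -0.77575147, -0.10820933]), 'moment': array([ 0.01816353, -0.03816901,  0.04683498]), 'opening': 0.999708515541266} 18.700000000000003
top [[478.00101281   0.         251.02031277]
 [  0.         478.00101281 197.23677718]
 [  0.           0.           1.        ]] [ 410.1717516   130.23889463 1378.17419768] [ 0.16584739  0.00578275 -0.98613448]
side [[378.87232993   0.         258.21182592]
 [  0.         378.87232993 200.74798182]
 [  0.           0.           1.        ]] [517.08429299 831.81441385 846.38681398] [ 0.10981082 -0.69375453 -0.71179087]
wrist [[328.1713575    0.         253.1313511 ]
 [  0.         328.1713575  192.02549816]
 [  0.           0.           1.        ]] [ 305.09898203 -552.02664383  384.26055557] [-0.26719068 -0.10525007 -0.95787868]
```

View pics/top.png

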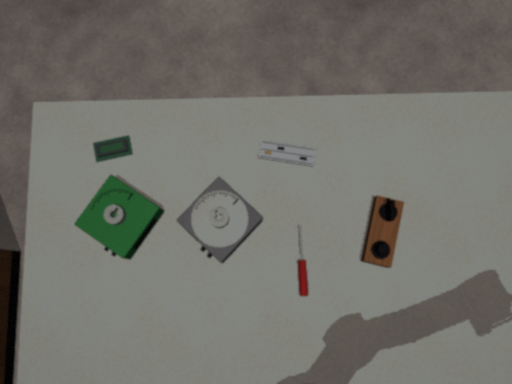

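View pics/side.png

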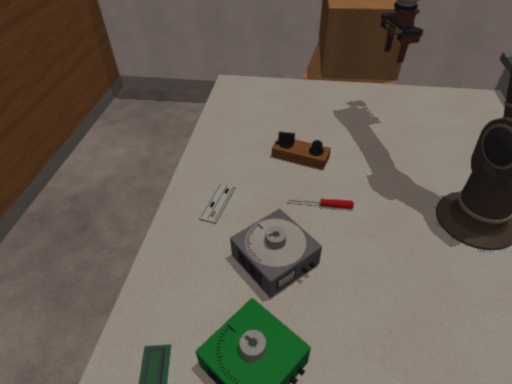

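The grey unit is at about (219,217) in the top view. The rest is near (383,231): its upper knob at (388,210) is the bar handle (side view: flat bar at (286,138)), and the round knob is at (381,250). Next I'll enlarge both.

```bash
cat > h.py <<'E'
from workcell import readout, viewer, manip
import cv2,numpy as np
from scipy.spatial.transform import Rotation as Ro
def cam(n):
    p=viewer.camera_params(n);return np.array(p["intrinsics"],float),cv2.Rodrigues(np.array(p["rvec"],float))[0],np.array(p["tvec"],float).ravel()
def ray(c,uv,z):
    K,R,t=c;o=-R.T@t;d=R.T@np.linalg.inv(K)@np.array([uv[0],uv[1],1.]);return o+d*(z-o[2])/d[2]
def proj(c,P):
    K,R,t=c;v=K@(R@np.array(P,float)+t);return v[:2]/v[2]
E
python3 - <<'E'
from h import *
a=cv2.imread("pics/top.png")
c=np.hstack([cv2.resize(a[170:270,172:272],(400,400),interpolation=2)[:, :],cv2.resize(a[180:280,335:435],(400,400),interpolation=2)])
cv2.imwrite("pics/c1.png",c)
c=cam("top")
for uv,z in(((219,217),115),((388,210),60),((381,250),60),((388,210),90)):print(ray(c,uv,z))
E
```

```text
[571.1330421  223.98924749 115.        ]
[ 587.56441758 -241.54469917   60.        ]
[ 477.53246609 -214.93254489   60.        ]
[ 583.52718184 -233.08336847   90.        ]
```

View pics/c1.png

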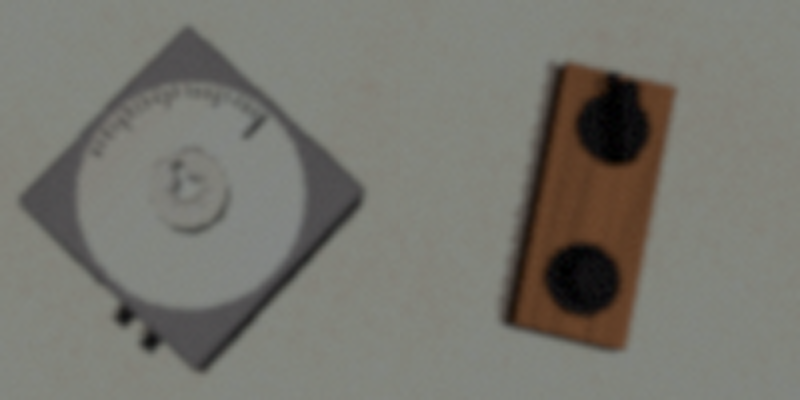

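Grey unit: zero mark at full-image (236,202), hub at (219.5,217). Handle shoulder at (388,212), nose pointing up (about world +x). I'll hover over the handle with tool x near world +y, which leaves wrist range for the turn.

```bash
cat >> h.py <<'E'
def go(P,yaw,pitch=0):
    """offset & rot (deg) to reach world TCP P with tool x at world angle yaw, pointing down; from measured pose"""
    s=readout.sense();q=np.array(s["tool_rot"]);R=Ro.from_quat(q[[1,2,3,0]])
    T=Ro.from_euler("z",yaw)*Ro.from_euler("x",np.pi)
    x=R.as_matrix()[:,0]
    print("now",s["t"],s["tcp_pos"].round(1),"yaw",np.arctan2(x[1],x[0]).round(3),"offset",R.inv().apply(np.array(P)-s["tcp_pos"]).round(1),"rot",np.degrees((R.inv()*T).as_rotvec()).round(1))
E
python3 - <<'E'
from h import *
c=cam("top")
h=ray(c,(219.5,217),115);m=ray(c,(236.2,201.7),85);k=ray(c,(388,212),46);n=ray(c,(390.5,199),46)
print(h,m,np.arctan2(*(m-h)[1::-1]),k,n,np.arctan2(*(n-k)[1::-1]))
go([k[0],k[1],210],-.19+np.pi/2)
E
```

```text
[571.10424194 222.65719819 115.        ] [616.15289154 178.67413906  85.        ] -0.7734300724542313 [ 583.79421706 -245.10953059   46.        ] [ 620.53411738 -254.63506792   46.        ] -0.25368373627228236
now 0.1 [ 230.4 -580.5  221.9] yaw -1.193 offset [-181.3 -452.2   12.1] rot [-1.000e-01  0.000e+00 -1.475e+02]
```

```bash
R='x'; python3 -m handwheel '[{"claw":1,"offset":[-181,-452,12],"rot":[0,0,-147]},{"claw":1,"offset":[-181,-452,12],"rot":[0,0,-147]},{"claw":1,"offset":[-181,-452,12],"rot":[0,0,-147]},{"claw":1,"offset":[-181,-452,12],"rot":[0,0,-147]},{"claw":1,"offset":[-181,-452,12],"rot":[0,0,-147]},{"claw":1,"offset":[-181,-452,12],"rot":[0,0,-147]},{"claw":1,"offset":[-181,-452,12],"rot":[0,0,-147]},{"claw":1,"offset":[-181,-452,12],"rot":[0,0,-147]},{"claw":1,"offset":[-181,-452,12],"rot":[0,0,-147]},{"claw":1,"offset":[-181,-452,12],"rot":[0,0,-147]},{"claw":1,"offset":[-181,-452,12],"rot":[0,0,-147]},{"claw":1,"offset":[-181,-452,12],"rot":[0,0,-147]},{"claw":1,"offset":[-181,-452,12],"rot":[0,0,-147]},{"claw":1,"offset":[-181,-452,12],"rot":[0,0,-147]},{"claw":1,"offset":[-181,-452,12],"rot":[0,0,-147]},{"claw":1,"offset":[-181,-452,12],"rot":[0,0,-147]},{"claw":1,"offset":[-181,-452,12],"rot":[0,0,-147]},{"claw":1,"offset":[-181,-452,12],"rot":[0,0,-147]},{"claw":1,"offset":[-181,-452,12],"rot":[0,0,-147]},{"claw":1,"offset":[-181,-452,12],"rot":[0,0,-147]}]'
python3 - <<'E'
from h import *
go([584,-245,210],-.19+np.pi/2);print(readout.sense()["q"].round(2))
c=cam("wrist");a=viewer.capture("wrist");cv2.imwrite("pics/w1.png",a);np.save("w1.npy",np.array(c,dtype=object),allow_pickle=True)
print(proj(c,[584,-245,46]),proj(c,[584,-245,87]))
E
```

```text
t: 2.1
tcp_pos: [583.8, -246.0, 210.5]
tool_rot: [-0.0, 0.775, 0.632, -0.0]
ft_force: [-0.2, 0.6, 0.1]
opening: 1.0
now 2.1 [ 583.8 -246.   210.5] yaw 1.369 offset [ 1.  -0.   0.5] rot [-0.  -0.  -0.7]
[ 0.79  0.53 -0.69  1.55  0.35  1.19  1.41]Traceback (most recent call last):
  File "<stdin>", line 3, in <module>
ValueError: could not broadcast input array from shape (3,3) into shape (3,)
```

View pics/w1.png

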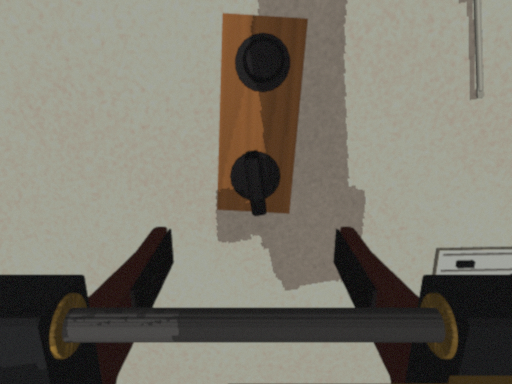

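Wrist view: the bar handle's shoulder is centred at about (255,176) with the nose tip at (260,213). The round knob is at (263,61). I'll take an enlarged crop before grasping.

```bash
python3 - <<'E'
from h import *
a=cv2.imread("pics/w1.png");cv2.imwrite("pics/w1c.png",cv2.resize(a[140:225,210:300],None,fx=7,fy=7,interpolation=2))
c=cam("wrist")
for uv in((255,176),(260,213)):print(ray(c,uv,46))
E
```

```text
[ 587.39831237 -245.05026134   46.        ]
[ 628.00984237 -247.83844355   46.        ]
```

View pics/w1c.png

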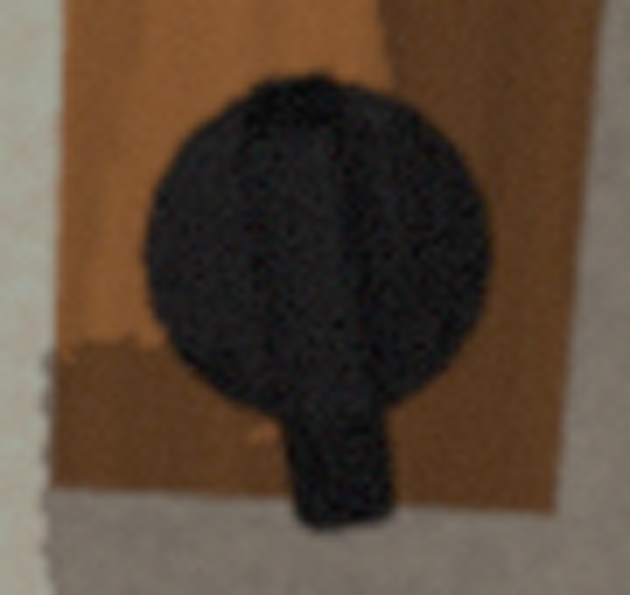

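```bash
python3 - <<'E'
from h import *
c=cam("wrist")
k=ray(c,(255.5,175.7),46);n=ray(c,(259.3,214),46);b=ray(c,(252.1,152.1),87)
print(k,n,b);A=np.arctan2(*(n-k)[1::-1]);print(A,np.arctan2(*(k-b)[1::-1]), np.arctan2(*(n-b)[1::-1]))
A=np.arctan2(*(n-b)[1::-1]);d=np.array([np.cos(A),np.sin(A)]);print(b[:2]+28*d,n[:2]-40*d)
go([k[0],k[1],71-18.7],A+np.pi/2)
E
```

```text
[ 587.19039796 -244.48566595   46.        ] [ 628.96977852 -248.78487724   46.        ] [ 555.78768141 -241.46184562   87.        ]
-0.1025417847081777 -0.09599571611780497 -0.09973388882869338
[ 583.64854092 -244.2497673 ] [ 589.16855065 -244.80213198]
now 2.15 [ 583.8 -245.9  210.6] yaw 1.37 offset [  2.1   3.  158.3] rot [-0.   0.  -5.8]
```

```bash
python3 -m handwheel '[{"claw":1,"offset":[2,3,40],"rot":[0,0,-5.8]},{"claw":1,"offset":[2,3,80],"rot":[0,0,-5.8]},{"claw":1,"offset":[2,3,110],"rot":[0,0,-5.8]},{"claw":1,"offset":[2,3,135],"rot":[0,0,-5.8]},{"claw":1,"offset":[2,3,150],"rot":[0,0,-5.8]},{"claw":1,"offset":[2,3,158],"rot":[0,0,-5.8]},{"claw":1,"offset":[2,3,158],"rot":[0,0,-5.8]}]'
python3 - <<'E'
from h import *
c=cam("wrist");a=viewer.capture("wrist");cv2.imwrite("pics/w2.png",a)
go([587.2,-244.6,52.3],-.1+np.pi/2)
print(proj(c,[587.2,-244.6,87]))
E
```

```text
t: 2.85
tcp_pos: [587.1, -244.4, 52.2]
tool_rot: [-0.0, 0.741, 0.672, -0.0]
ft_force: [-0.5, 0.0, 0.2]
opening: 0.999
now 2.9 [ 587.7 -244.6   53.2] yaw 1.474 offset [-0.1 -0.5  0.9] rot [0.  0.  0.2]
[253.53429585 277.54392316]
```

View pics/w2.png

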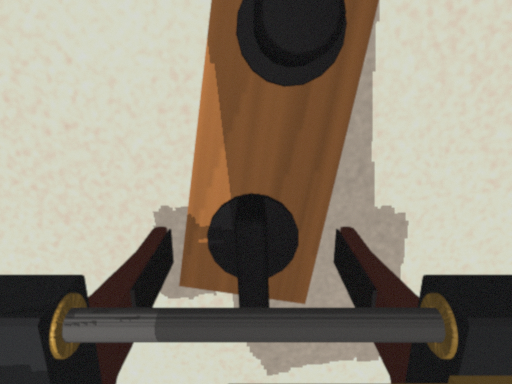

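The bar is aligned, running straight down column 253 between the fingers, with its shoulder at (253,237). Closing and lifting.

```bash
python3 - <<'E'
from h import *
c=cam("wrist");print(ray(c,(251.5,196),87),ray(c,(253,237),46))
E
python3 -m handwheel '[{"claw":-1,"offset":[0,0,0],"rot":[0,0,0]},{"claw":-1,"offset":[0,0,0],"rot":[0,0,0]},{"claw":-1,"offset":[0,0,0],"rot":[0,0,0]},{"claw":-1,"offset":[0,0,0],"rot":[0,0,0]},{"claw":-1,"offset":[0,0,0],"rot":[0,0,0]},{"claw":-1,"offset":[0,0,0],"rot":[0,0,0]},{"claw":-1,"offset":[0,0,0],"rot":[0,0,0]},{"claw":-1,"offset":[0,0,0],"rot":[0,0,0]},{"claw":-1,"offset":[0,0,-10],"rot":[0,0,0]},{"claw":-1,"offset":[0,0,-25],"rot":[0,0,0]},{"claw":-1,"offset":[0,0,-50],"rot":[0,0,0]},{"claw":-1,"offset":[0,0,-80],"rot":[0,0,0]},{"claw":-1,"offset":[0,0,-120],"rot":[0,0,0]},{"claw":-1,"offset":[0,0,-160],"rot":[0,0,0]},{"claw":-1,"offset":[0,0,-160],"rot":[0,0,0]}]'
python3 - <<'E'
from h import *
go([571.1-130,222.7,215],-.1+np.pi/2)
E
```

```text
[ 550.50144337 -241.93672267   87.        ] [ 587.37867435 -244.96857187   46.        ]
t: 4.4
tcp_pos: [590.3, -244.6, 220.1]
tool_rot: [0.004, 0.74, 0.672, 0.002]
ft_force: [0.8, 0.6, -2.0]
opening: 0.158
now 4.4 [ 590.3 -244.6  220.1] yaw 1.474 offset [ 450.7 -193.6    2.1] rot [0.6 0.1 0.2]
```

```bash
python3 -m handwheel '[{"claw":-1,"offset":[15,0,0],"rot":[0,0,0]},{"claw":-1,"offset":[45,0,0],"rot":[0,0,0]},{"claw":-1,"offset":[85,-1,0],"rot":[0,0,0]},{"claw":-1,"offset":[125,-1,0],"rot":[0,0,0]},{"claw":-1,"offset":[165,-2,0],"rot":[0,0,0]},{"claw":-1,"offset":[205,-2,0],"rot":[0,0,0]},{"claw":-1,"offset":[245,-3,0],"rot":[0,0,0]},{"claw":-1,"offset":[285,-3,0],"rot":[0,0,0]},{"claw":-1,"offset":[325,-3,0],"rot":[0,0,0]},{"claw":-1,"offset":[365,-4,0],"rot":[0,0,0]},{"claw":-1,"offset":[405,-4,0],"rot":[0,0,0]},{"claw":-1,"offset":[440,-4,0],"rot":[0,0,0]},{"claw":-1,"offset":[460,-4,0],"rot":[0,0,0]},{"claw":-1,"offset":[469,-4,0],"rot":[0,0,0]},{"claw":-1,"offset":[469,-4,0],"rot":[0,0,0]},{"claw":-1,"offset":[469,-4,0],"rot":[0,0,0]}]'
python3 - <<'E'
from h import *
a=viewer.capture("wrist");c=cam("wrist");cv2.imwrite("pics/w3.png",cv2.resize(a,(768,576)))
go([571.1,222.7,175],-.1+np.pi/2);print(proj(c,[571,222.7,115]))
E
```

```text
t: 6.0
tcp_pos: [628.4, 221.3, 211.9]
tool_rot: [0.0, 0.741, 0.672, -0.001]
ft_force: [0.0, -0.1, -1.9]
opening: 0.158
now 6.05 [628.7 220.8 212.1] yaw 1.472 offset [ -3.7 -57.5  37.2] rot [-0.   0.1  0.1]
[249.01426818 120.5308815 ]
```

View pics/w3.png

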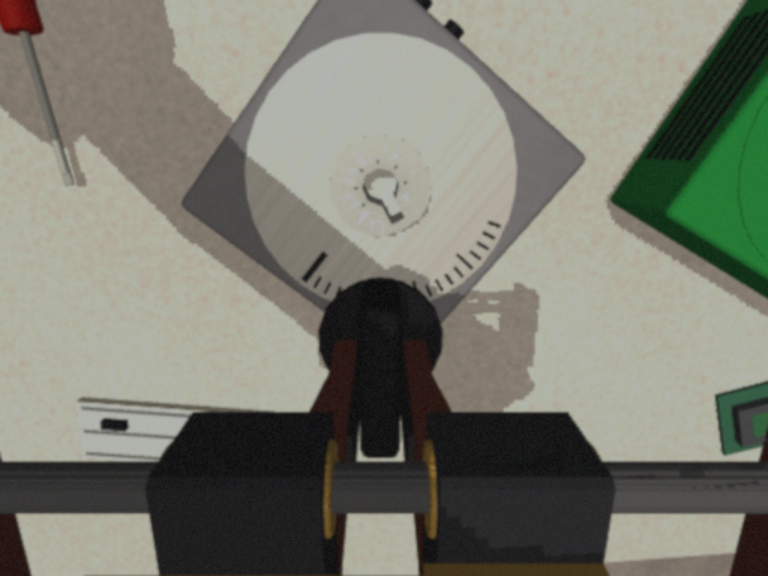

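The hub's bore is at about (381,182) in this 1.5x picture, with the keyway running to (398,217) and the zero mark at (315,266). The handle is held upright in the fingers, shoulder at about (380,337). Enlarging the hub.

```bash
python3 - <<'E'
from h import *
a=cv2.imread("pics/w3.png");
cv2.imwrite("pics/w3c.png",cv2.resize(a[120:290,290:460],None,fx=3.5,fy=3.5,interpolation=2))
E
```

```text
(no output)
```

View pics/w3c.png

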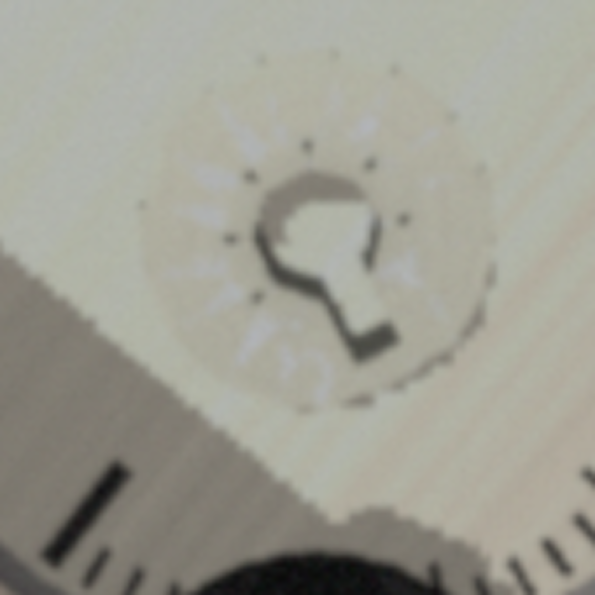

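```bash
python3 - <<'E'
from h import *
c=cam("wrist");f=lambda x,y:((290+x/3.5+.5)/1.5-.5,(120+y/3.5+.5)/1.5-.5)
ang=lambda a,b:np.arctan2(*(b-a)[1::-1])
h=ray(c,f(318,233),115);k=ray(c,f(378.5,350),115);print(h,k,"key",ang(h,k),np.linalg.norm(k-h))
r=[ray(c,f(*p),115)[:2] for p in((140,231),(497,231),(318,55),(318,408))];print(np.mean(r[:2],0),np.mean(r[2:],0))
m=ray(c,f(87,515),85);print("zero",m,ang(h,m),np.linalg.norm((m-h)[:2]))
s=readout.sense();print(s["tcp_pos"])
# handle in hand: shoulder left/right extremes (1.5x) 319,442 at y~337 
z=s["tcp_pos"][2]-18.7+0-25+18.7+18.7
for zz in (s["tcp_pos"][2]-6.3,): print(zz,[ray(c,((u+.5)/1.5-.5,(v+.5)/1.5-.5),zz) for u,v in((319,338),(442,338),(380,277))])
go([h[0],h[1],170],ang(h,k)+np.pi/2)
E
```

```text
[574.15198398 226.06828357 115.        ] [592.32540198 233.45659813 115.        ] key 0.38613596441716713 19.617857014608507
[573.8690688  226.16456512] [574.67171181 226.0171581 ]
zero [620.59371426 181.28225847  85.        ] -0.7672510171323802 64.51838772520317
[628.70863889 220.76170487 212.12588853]
205.82588853317213 [array([618.72244195, 198.79281059, 205.82588853]), array([623.14635064, 243.93787426, 205.82588853]), array([597.71139798, 223.48287974, 205.82588853])]
now 6.05 [628.7 220.8 212.1] yaw 1.472 offset [ -0.  -54.8  42.2] rot [ -0.    0.1 -27.8]
```

The shoulder looks smaller (82 px) than it did before the lift (90 px), so the handle may have slipped down in the fingers. I'll check with a combined side and wrist crop.

```bash
python3 - <<'E'
from h import *
cs=cam("side");P=readout.sense()["tcp_pos"];u=proj(cs,P);print(u,[proj(cs,P+[0,0,d]) for d in(-12,-40)])
a=viewer.capture("side");w=viewer.capture("wrist")
u=u.astype(int);x0,y0=u[0]-35,u[1]-45;print(x0,y0)
A=cv2.resize(a[y0:y0+80,x0:x0+70],(420,480),interpolation=2)
B=cv2.resize(w[175:310,200:306],(377,480),interpolation=2)
cv2.imwrite("pics/c4.png",cv2.convertScaleAbs(np.hstack([A,B]),alpha=2.2,beta=10))
E
```

```text
[251.9591724  202.35904704] [array([252.08915512, 205.90634058]), array([252.38302216, 213.92611899])]
216 157
```

View pics/c4.png

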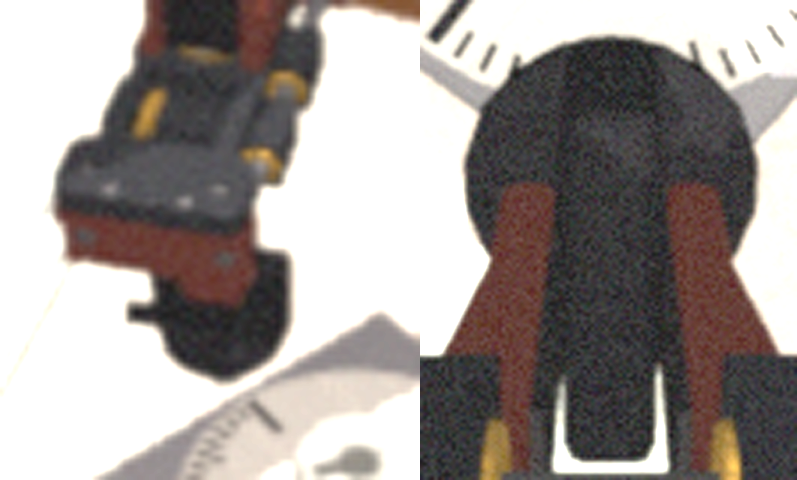

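```bash
cat > fit.py <<'E'
from h import *
from scipy.optimize import least_squares
cw,cs=cam("wrist"),cam("side");S=readout.sense();q=S["tool_rot"];R=Ro.from_quat(q[[1,2,3,0]]).as_matrix();G=S["tcp_pos"]-18.7*R[:,2]
t=np.linspace(0,2*np.pi,200)
disc=np.vstack([np.c_[26*np.cos(t),26*np.sin(t),0*t+z] for z in(0,6)])
bar=np.array([[28,y,z] for y in(-7,7) for z in(6,47)]);nose=np.array([[40,0,3.]])
# handle axes: x=tool y, z=-tool z, y=tool x
B=np.c_[R[:,1],R[:,0],-R[:,2]]
def feats(p):
    s,d,th=p;M=B@Ro.from_euler("y",th).as_matrix();o=G+B@np.array([d,0,-s])
    W=lambda X,c:np.array([proj(c,o+M@(x-[0,0,31])) for x in X])
    dw,ds=W(disc,cw),W(disc,cs)
    return np.r_[dw[:,0].min(),dw[:,0].max(),dw[:,1].min(),W(bar,cw)[:,1].max(),ds[:,1].max(),ds[:,0].max(),W(nose,cs)[0]]
E
python3 - <<'E'
from fit import *
obs=np.array([213.2,294.7,185.4,304.3,220,264.3,237.3,209.2])
for p in ([0,0,0],[20,0,0]):print(feats(p).round(1))
print(obs)
r=least_squares(lambda p:feats(p)-obs,[10,0,0],loss="soft_l1");print(r.x,feats(r.x).round(1))
print(S["ft_force"],S["moment"])
E
```

```text
[207.3 300.2 190.5 330.5 214.  263.  235.7 202.2]
[211.6 295.8 181.3 304.1 219.7 263.  236.2 208. ]
[213.2 294.7 185.4 304.3 220.  264.3 237.3 209.2]
[2.42083924e+01 3.32030860e+00 5.95179754e-03] [212.6 294.8 184.5 304.5 220.6 261.8 235.  209.1]
[-0.21673408 -0.33107718 -1.39349279] [-0.0254617  -0.17006138 -0.00887   ]
```

All eight features fit a straight slip of about 22 mm down with no tilt. The grip is still on the top part of the bar, so I'll go on and regrasp lower once it is home. I turn to the keyway angle, standing back along it, to measure hub and handle in the same picture.

```bash
python3 -m handwheel '[{"claw":-1,"offset":[6,-1,0],"rot":[0,0,-6]},{"claw":-1,"offset":[12,-1,0],"rot":[0,0,-13]},{"claw":-1,"offset":[18,-2,0],"rot":[0,0,-20]},{"claw":-1,"offset":[24,-3,0],"rot":[0,0,-25]},{"claw":-1,"offset":[27,-3,0],"rot":[0,0,-27.8]},{"claw":-1,"offset":[27,-3,0],"rot":[0,0,-27.8]},{"claw":-1,"offset":[27,-3,0],"rot":[0,0,-27.8]},{"claw":-1,"offset":[27,-3,0],"rot":[0,0,-27.8]}]'
python3 - <<'E'
from h import *
w=viewer.capture("wrist");cv2.imwrite("pics/raw5.png",w)
cv2.imwrite("pics/c5.png",cv2.convertScaleAbs(cv2.resize(w[75:225,180:330],(600,600),interpolation=2),alpha=1.25,beta=10))
go([574,226,170],.386+np.pi/2);S=readout.sense();print(S["ft_force"],S["opening"],S["q"])
E
```

```text
t: 6.95
tcp_pos: [628.5, 248.9, 212.7]
tool_rot: [0.0, 0.558, 0.83, -0.0]
ft_force: [0.2, -0.3, -1.2]
opening: 0.152
now 7.0 [628.5 249.  212.7] yaw 1.957 offset [ -0.8 -59.1  42.7] rot [0. 0. 0.]
[ 0.22011572  0.43291075 -1.80616234] 0.15470206908914153 [ 0.07404027  0.65028354 -0.85067807  1.42995801  0.49495106  1.28339432
  1.14266559]
```

View pics/c5.png

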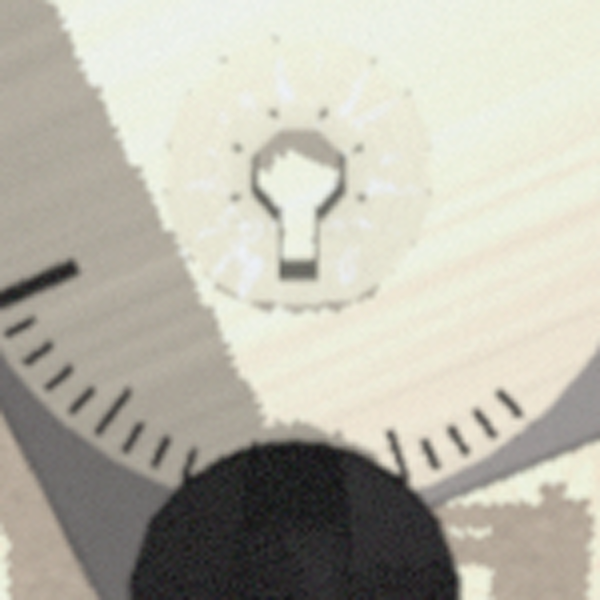

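```bash
python3 - <<'E'
from fit import *
f=lambda x,y:((x+.5)/4-.5+180,(y+.5)/4-.5+75)
h=ray(cw,f(299,175),115);h2=ray(cw,f(298.7,174),115);k=ray(cw,f(299,279),115)
print(h,h2,k,np.arctan2(*(k-h)[1::-1]),np.linalg.norm(k-h))
o=np.r_[f(130,0)[0],f(459,0)[0],f(0,440)[1],304.3]
r=least_squares(lambda p:feats([p[0],p[1],0])[:4]-o,[20,0]);print(r.x,feats([*r.x,0])[:4],o)
r=least_squares(lambda p:feats(p)[:4]-o,[20,0,0]);print(r.x,feats(r.x)[:4])
for d in(0,r.x[1]):
  print(d);go(h-np.array([np.cos(.386),np.sin(.386),0])*d+[0,0,65],.386+np.pi/2)
E
```

```text
[573.38423458 226.51581364 115.        ] [573.23070869 226.39035585 115.        ] [592.04816329 234.13560507 115.        ] 0.387609290114816 20.159450787897825
[24.4621655   2.96290263] [213.66657299 295.71626125 184.59015228 304.33038074] [212.125 294.375 184.625 304.3  ]
[ 2.41925785e+01  2.72081295e+00 -7.96749152e-03] [213.61621693 295.77007086 184.62563654 304.29997982]
0
now 7.0 [628.5 249.  212.7] yaw 1.957 offset [ -0.1 -59.5  32.7] rot [0. 0. 0.]
2.720812954466085
now 7.0 [628.5 249.  212.7] yaw 1.957 offset [ -0.1 -62.2  32.7] rot [0. 0. 0.]
```

Keyway in line with the view: bore centre at crop (299,175), keyway end at (299,279), shoulder at x≈294.5 with its top edge at y=440. Relative move is about x +0.5, y −62. Going over the bore, then down with force watched.

```bash
python3 -m handwheel '[{"claw":-1,"offset":[0.5,-15,0],"rot":[0,0,0]},{"claw":-1,"offset":[0.5,-35,0],"rot":[0,0,0]},{"claw":-1,"offset":[0.5,-50,0],"rot":[0,0,0]},{"claw":-1,"offset":[0.5,-58,0],"rot":[0,0,0]},{"claw":-1,"offset":[0.5,-62,0],"rot":[0,0,0]},{"claw":-1,"offset":[0.5,-62,10],"rot":[0,0,0]},{"claw":-1,"offset":[0.5,-62,20],"rot":[0,0,0]},{"claw":-1,"offset":[0.5,-62,27],"rot":[0,0,0]},{"claw":-1,"offset":[0.5,-62,30],"rot":[0,0,0]},{"claw":-1,"offset":[0.5,-62,30],"rot":[0,0,0]},{"claw":-1,"offset":[0.5,-62,30],"rot":[0,0,0]}]'
python3 -c "
from h import *
s=readout.sense();print(s['ft_force'],s['moment'],s['tcp_pos'])"
python3 -m handwheel '[{"claw":-1,"offset":[0,0,1],"rot":[0,0,0]},{"claw":-1,"offset":[0,0,2],"rot":[0,0,0]},{"claw":-1,"offset":[0,0,3],"rot":[0,0,0]},{"claw":-1,"offset":[0,0,4],"rot":[0,0,0]},{"claw":-1,"offset":[0,0,4],"rot":[0,0,0]}]'
```

```text
t: 8.1
tcp_pos: [570.8, 227.0, 182.6]
tool_rot: [-0.0, 0.557, 0.83, 0.0]
ft_force: [0.6, -0.0, -1.7]
opening: 0.159
[ 0.63857922 -0.01159531 -1.70897993] [ 0.12080228 -0.11489315  0.03508051] [570.78310153 227.02268362 182.60941704]
t: 8.6
tcp_pos: [570.6, 226.7, 178.5]
tool_rot: [-0.0, 0.557, 0.83, -0.0]
ft_force: [0.4, 0.2, -1.0]
opening: 0.159
```

```bash
for i in 1; do python3 -m handwheel '[{"claw":-1,"offset":[0,0,1],"rot":[0,0,0]},{"claw":-1,"offset":[0,0,2],"rot":[0,0,0]},{"claw":-1,"offset":[0,0,2],"rot":[0,0,0]}]'; done; python3 -m handwheel '[{"claw":-1,"offset":[0,0,1],"rot":[0,0,0]},{"claw":-1,"offset":[0,0,2],"rot":[0,0,0]},{"claw":-1,"offset":[0,0,2],"rot":[0,0,0]}]'
```

```text
t: 8.9
tcp_pos: [570.6, 226.7, 176.5]
tool_rot: [-0.0, 0.557, 0.83, -0.0]
ft_force: [0.2, -0.8, -1.5]
opening: 0.161
t: 9.2
tcp_pos: [570.6, 226.7, 174.5]
tool_rot: [-0.0, 0.557, 0.83, -0.0]
ft_force: [0.8, -0.3, -1.3]
opening: 0.16
```

```bash
python3 -m handwheel '[{"claw":-1,"offset":[0,0,1],"rot":[0,0,0]},{"claw":-1,"offset":[0,0,2],"rot":[0,0,0]},{"claw":-1,"offset":[0,0,2],"rot":[0,0,0]}]'; python3 -m handwheel '[{"claw":-1,"offset":[0,0,1],"rot":[0,0,0]},{"claw":-1,"offset":[0,0,1.5],"rot":[0,0,0]},{"claw":-1,"offset":[0,0,1.5],"rot":[0,0,0]}]'
python3 -c "
from h import *
s=readout.sense();print(s['ft_force'],s['moment'],s['tcp_pos'])"
```

```text
t: 9.5
tcp_pos: [570.6, 226.7, 172.4]
tool_rot: [-0.0, 0.557, 0.83, -0.0]
ft_force: [-0.1, -0.7, -1.6]
opening: 0.159
t: 9.8
tcp_pos: [570.9, 226.8, 171.3]
tool_rot: [0.0, 0.557, 0.83, 0.0]
ft_force: [0.4, 0.5, -0.8]
opening: 0.156
[ 0.40648064  0.48902205 -0.79438651] [ 0.04161544 -0.28040841  0.01600066] [570.8977783  226.77997603 171.25436468]
```

```bash
python3 -m handwheel '[{"claw":-1,"offset":[0,0,0.5],"rot":[0,0,0]},{"claw":-1,"offset":[0,0,1],"rot":[0,0,0]},{"claw":-1,"offset":[0,0,1],"rot":[0,0,0]}]';python3 -c "
from h import *
s=readout.sense();print(s['ft_force'],s['moment'],s['tcp_pos'])"; python3 -m handwheel '[{"claw":-1,"offset":[0,0,0.5],"rot":[0,0,0]},{"claw":-1,"offset":[0,0,1],"rot":[0,0,0]},{"claw":-1,"offset":[0,0,1],"rot":[0,0,0]}]'
python3 -c "
from h import *
s=readout.sense();print(s['ft_force'],s['moment'],s['tcp_pos'])"
```

```text
t: 10.1
tcp_pos: [571.0, 226.7, 170.2]
tool_rot: [0.0, 0.557, 0.83, 0.0]
ft_force: [1.1, 0.5, -0.8]
opening: 0.156
[ 1.06379876  0.47242516 -0.84338651] [ 0.09810009 -0.60553648  0.00437518] [571.0056644  226.71472889 170.18594096]
t: 10.4
tcp_pos: [571.0, 226.7, 169.2]
tool_rot: [0.0, 0.557, 0.83, 0.0]
ft_force: [2.6, -0.4, -1.2]
opening: 0.16
[ 2.60792397 -0.38901401 -1.19164342] [ 0.17685226 -0.79426947 -0.02931163] [570.97048029 226.74707504 169.19150679]
```

Vertical load is nil but +x force is building, so the taper is riding on the rim. Shifting slightly with the force.

```bash
python3 -m handwheel '[{"claw":-1,"offset":[-0.3,0.6,0],"rot":[0,0,0]},{"claw":-1,"offset":[-0.5,1.2,0],"rot":[0,0,0]},{"claw":-1,"offset":[-0.5,1.2,0],"rot":[0,0,0]}]';python3 -c "
from h import *
s=readout.sense();print(s['ft_force'],s['moment'],s['tcp_pos'])"; python3 -m handwheel '[{"claw":-1,"offset":[0,0,0.5],"rot":[0,0,0]},{"claw":-1,"offset":[0,0,1],"rot":[0,0,0]},{"claw":-1,"offset":[0,0,1],"rot":[0,0,0]}]'
python3 -c "
from h import *
s=readout.sense();print(s['ft_force'],s['moment'],s['tcp_pos'])"
```

```text
t: 10.7
tcp_pos: [571.5, 226.7, 168.8]
tool_rot: [-0.0, 0.557, 0.83, -0.0]
ft_force: [0.2, 0.1, -1.8]
opening: 0.157
[ 0.23941103  0.11197547 -1.78254932] [ 0.07247339 -0.17502724 -0.02503062] [571.51013754 226.66784469 168.83063191]
t: 11.0
tcp_pos: [571.8, 226.7, 167.9]
tool_rot: [-0.0, 0.557, 0.83, -0.0]
ft_force: [0.0, 0.0, -2.9]
opening: 0.158
[ 0.03731578  0.03447413 -2.89656143] [ 0.12411814 -0.13106843  0.00271607] [571.75913894 226.67409956 167.94731834]
```

```bash
python3 -m handwheel '[{"claw":-1,"offset":[0,0,1],"rot":[0,0,0]},{"claw":-1,"offset":[0,0,2],"rot":[0,0,0]},{"claw":-1,"offset":[0,0,2],"rot":[0,0,0]}]';python3 -c "
from h import *
s=readout.sense();print(s['ft_force'],s['moment'],s['tcp_pos'])"; python3 -m handwheel '[{"claw":-1,"offset":[0,0,1],"rot":[0,0,0]},{"claw":-1,"offset":[0,0,2],"rot":[0,0,0]},{"claw":-1,"offset":[0,0,2],"rot":[0,0,0]}]'
python3 -c "
from h import *
s=readout.sense();print(s['ft_force'],s['moment'],s['tcp_pos'])"
```

```text
t: 11.3
tcp_pos: [571.9, 226.7, 166.0]
tool_rot: [-0.0, 0.557, 0.83, -0.0]
ft_force: [0.1, -0.4, -1.8]
opening: 0.159
[ 0.11956021 -0.38923132 -1.78209321] [ 0.11618183 -0.13827948 -0.00906857] [571.89160827 226.68692766 165.95773224]
t: 11.6
tcp_pos: [571.9, 226.7, 164.0]
tool_rot: [-0.0, 0.557, 0.83, -0.0]
ft_force: [-0.2, 0.2, -1.7]
opening: 0.154
[-0.21710707  0.22350247 -1.71214666] [ 0.10810181 -0.08000267  0.03707234] [571.92291785 226.67786576 163.96624369]
```

```bash
for k in 1; do python3 -m handwheel '[{"claw":-1,"offset":[0,0,1],"rot":[0,0,0]},{"claw":-1,"offset":[0,0,2],"rot":[0,0,0]},{"claw":-1,"offset":[0,0,2],"rot":[0,0,0]}]' | grep -E "pos|force";done; python3 -m handwheel '[{"claw":-1,"offset":[0,0,1],"rot":[0,0,0]},{"claw":-1,"offset":[0,0,2],"rot":[0,0,0]},{"claw":-1,"offset":[0,0,2],"rot":[0,0,0]}]' | grep -E "pos|force"
python3 -c "
from h import *
s=readout.sense();print(s['ft_force'],s['moment'],s['tcp_pos'])"
```

```text
tcp_pos: [571.9, 226.7, 162.0]
ft_force: [-1.3, -0.1, -2.1]
tcp_pos: [571.9, 226.7, 159.9]
ft_force: [0.2, -0.2, -0.6]
[ 0.160942   -0.18670886 -0.61804957] [ 0.07497085 -0.13586872  0.02113847] [571.89164215 226.66799624 159.93395687]
```

```bash
python3 -m handwheel '[{"claw":-1,"offset":[0,0,0.7],"rot":[0,0,0]},{"claw":-1,"offset":[0,0,1.2],"rot":[0,0,0]},{"claw":-1,"offset":[0,0,1.2],"rot":[0,0,0]}]' | grep -E "pos|force";python3 -m handwheel '[{"claw":-1,"offset":[0,0,0.7],"rot":[0,0,0]},{"claw":-1,"offset":[0,0,1.2],"rot":[0,0,0]},{"claw":-1,"offset":[0,0,1.2],"rot":[0,0,0]}]' | grep -E "pos|force"
python3 -c "
from h import *
s=readout.sense();print(s['ft_force'],s['moment'],s['tcp_pos'])"
```

```text
tcp_pos: [571.9, 226.7, 158.9]
ft_force: [0.2, -0.3, -2.3]
tcp_pos: [571.9, 226.7, 157.7]
ft_force: [-0.2, 1.1, -1.7]
[-0.17189391  1.12228268 -1.65086423] [ 0.10715573 -0.07085147  0.08541986] [571.94987357 226.71395208 157.6590061 ]
```

```bash
python3 -m handwheel '[{"claw":-1,"offset":[0,0,1],"rot":[0,0,0]},{"claw":-1,"offset":[0,0,2],"rot":[0,0,0]},{"claw":-1,"offset":[0,0,2],"rot":[0,0,0]}]' | grep -E "pos|force";python3 -m handwheel '[{"claw":-1,"offset":[0,0,1],"rot":[0,0,0]},{"claw":-1,"offset":[0,0,2],"rot":[0,0,0]},{"claw":-1,"offset":[0,0,2],"rot":[0,0,0]}]' | grep -E "pos|force"
python3 -m handwheel '[{"claw":-1,"offset":[0,0,0.5],"rot":[0,0,0]},{"claw":-1,"offset":[0,0,1],"rot":[0,0,0]},{"claw":-1,"offset":[0,0,1],"rot":[0,0,0]}]' | grep -E "pos|force"
python3 -c "
from h import *
s=readout.sense();print(s['ft_force'],s['moment'],s['tcp_pos'])"
```

```text
tcp_pos: [571.9, 226.7, 155.6]
ft_force: [0.4, -0.0, -1.5]
tcp_pos: [571.9, 226.7, 153.6]
ft_force: [-0.7, 0.4, -1.5]
tcp_pos: [572.0, 226.7, 152.7]
ft_force: [0.7, 0.8, -0.7]
[ 0.65195819  0.76808486 -0.73937701] [ 0.06922038 -0.12262817  0.01682359] [571.99781717 226.72287983 152.70291564]
```

```bash
python3 -m handwheel '[{"claw":-1,"offset":[0,0,0.5],"rot":[0,0,0]},{"claw":-1,"offset":[0,0,1],"rot":[0,0,0]},{"claw":-1,"offset":[0,0,1],"rot":[0,0,0]}]' | grep -E "pos|force";python3 -m handwheel '[{"claw":-1,"offset":[0,0,0.5],"rot":[0,0,0]},{"claw":-1,"offset":[0,0,1],"rot":[0,0,0]},{"claw":-1,"offset":[0,0,1],"rot":[0,0,0]}]' | grep -E "pos|force"
python3 -m handwheel '[{"claw":-1,"offset":[0,0,0.5],"rot":[0,0,0]},{"claw":-1,"offset":[0,0,1],"rot":[0,0,0]},{"claw":-1,"offset":[0,0,1],"rot":[0,0,0]}]' | grep -E "pos|force"
python3 -c "
from h import *
s=readout.sense();print(s['ft_force'],s['moment'],s['tcp_pos'])"
```

```text
tcp_pos: [571.9, 226.7, 151.7]
ft_force: [-0.5, -0.1, -1.4]
tcp_pos: [571.9, 226.7, 150.7]
ft_force: [-0.8, 0.8, -0.9]
tcp_pos: [571.9, 226.7, 149.6]
ft_force: [-1.0, 1.5, -1.3]
[-1.01017317  1.49450826 -1.30656798] [ 0.07091866 -0.11023156 -0.00410136] [571.92270562 226.70644083 149.63110463]
```

```bash
python3 -m handwheel '[{"claw":-1,"offset":[0,0,0.5],"rot":[0,0,0]},{"claw":-1,"offset":[0,0,1],"rot":[0,0,0]},{"claw":-1,"offset":[0,0,1],"rot":[0,0,0]}]' | grep -E "pos|force";python3 -m handwheel '[{"claw":-1,"offset":[0,0,0.5],"rot":[0,0,0]},{"claw":-1,"offset":[0,0,1],"rot":[0,0,0]},{"claw":-1,"offset":[0,0,1],"rot":[0,0,0]}]' | grep -E "pos|force"
python3 -m handwheel '[{"claw":-1,"offset":[0,0,0.5],"rot":[0,0,0]},{"claw":-1,"offset":[0,0,1],"rot":[0,0,0]},{"claw":-1,"offset":[0,0,1],"rot":[0,0,0]}]' | grep -E "pos|force"
python3 -c "
from h import *
s=readout.sense();print(s['ft_force'],s['moment'],s['tcp_pos'])"
```

```text
tcp_pos: [571.9, 226.7, 148.7]
ft_force: [-0.3, -0.1, -1.1]
tcp_pos: [572.0, 226.7, 147.7]
ft_force: [-0.2, 0.9, -1.7]
tcp_pos: [572.0, 226.8, 146.8]
ft_force: [-0.8, -0.1, 0.4]
[-0.77139468 -0.09898866  0.37644984] [ 0.0485201  -0.04847451 -0.01869042] [571.99835949 226.77695144 146.80301499]
```

```bash
python3 -m handwheel '[{"claw":-1,"offset":[0,0,0.5],"rot":[0,0,0]},{"claw":-1,"offset":[0,0,0.5],"rot":[0,0,0]}]' | grep -E "pos|force";python3 -m handwheel '[{"claw":-1,"offset":[0,0,0.5],"rot":[0,0,0]},{"claw":-1,"offset":[0,0,0.5],"rot":[0,0,0]}]' | grep -E "pos|force"
python3 - <<'E'
from h import *
a=viewer.capture("side");w=viewer.capture("wrist");cs=cam("side");u=proj(cs,[572,226.5,115]).astype(int);print(u)
A=cv2.resize(a[u[1]-50:u[1]+30,u[0]-40:u[0]+40],(480,480),interpolation=2)
B=cv2.resize(w[150:310,200:306],(318,480),interpolation=2)
cv2.imwrite("pics/c6.png",cv2.convertScaleAbs(np.hstack([A,B]),alpha=1.8,beta=15))
E
```

```text
tcp_pos: [572.0, 226.8, 146.7]
ft_force: [-2.1, -1.3, 3.8]
tcp_pos: [572.0, 226.9, 146.7]
ft_force: [-3.4, -1.5, 9.2]
[275 233]
```

View pics/c6.png

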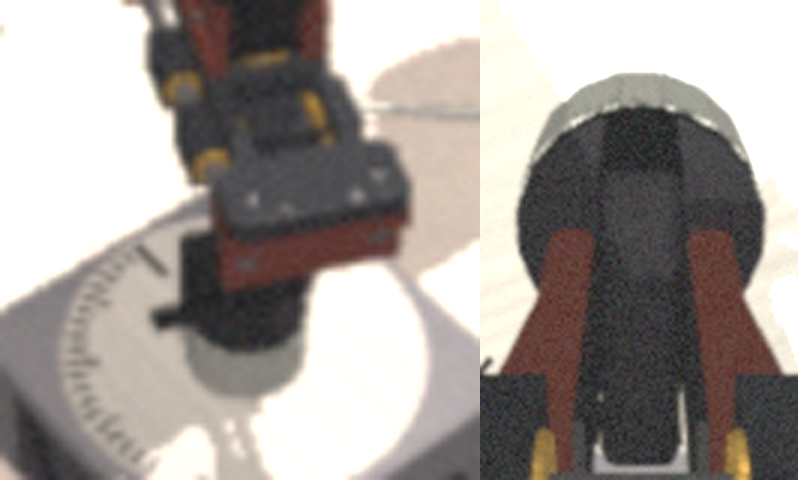

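Side view: the shoulder sits flush on the hub with no gap, nose out along the keyway direction. The wrist view shows the shoulder centred over the hub. It is home: a hard contact at TCP z 146.7, as expected for a 20 mm slip. I release, lower 19 mm and regrasp mid-bar.

```bash
python3 -m handwheel '[{"claw":-1,"offset":[0,0,-1],"rot":[0,0,0]},{"claw":-1,"offset":[0,0,-1],"rot":[0,0,0]},{"claw":0,"offset":[0,0,-1],"rot":[0,0,0]},{"claw":0,"offset":[0,0,-1],"rot":[0,0,0]},{"claw":0,"offset":[0,0,-1],"rot":[0,0,0]},{"claw":0,"offset":[0,0,-1],"rot":[0,0,0]},{"claw":0,"offset":[0,1,10],"rot":[0,0,0]},{"claw":0,"offset":[0,1.3,18],"rot":[0,0,0]},{"claw":0,"offset":[0,1.3,20],"rot":[0,0,0]},{"claw":0,"offset":[0,1.3,20],"rot":[0,0,0]}]'; python3 -m handwheel '[{"claw":-1,"offset":[0,0,0],"rot":[0,0,0]},{"claw":-1,"offset":[0,0,0],"rot":[0,0,0]},{"claw":-1,"offset":[0,0,0],"rot":[0,0,0]},{"claw":-1,"offset":[0,0,0],"rot":[0,0,0]},{"claw":-1,"offset":[0,0,0],"rot":[0,0,0]},{"claw":-1,"offset":[0,0,0],"rot":[0,0,0]},{"claw":-1,"offset":[0,0,0],"rot":[0,0,0]},{"claw":-1,"offset":[0,0,0],"rot":[0,0,0]},{"claw":-1,"offset":[0,0,0],"rot":[0,0,0]},{"claw":-1,"offset":[0,0,0],"rot":[0,0,0]}]'
python3 -c "
from h import *
s=readout.sense();print(s['ft_force'],s['moment'],s['tcp_pos'])
go([572,226.5,127],-.767+np.pi/2)"
```

```text
t: 17.0
tcp_pos: [572.8, 227.1, 124.9]
tool_rot: [-0.0, 0.557, 0.83, -0.001]
ft_force: [-0.1, -0.2, -0.1]
opening: 0.5
t: 18.0
tcp_pos: [573.3, 227.3, 125.9]
tool_rot: [0.0, 0.557, 0.83, 0.0]
ft_force: [-1.4, -0.6, 3.5]
opening: 0.158
[-1.42223962 -0.59473329  3.48433485] [ 0.00276189 -0.03532659 -0.03600803] [573.30162654 227.27452024 125.93596632]
now 18.0 [573.3 227.3 125.9] yaw 1.959 offset [-0.2 -1.5 -1.1] rot [ 0.  -0.  66.2]
```

```bash
python3 -m handwheel '[{"claw":-1,"offset":[0,0,0],"rot":[0,0,2]},{"claw":-1,"offset":[0,0,0],"rot":[0,0,5]},{"claw":-1,"offset":[0,0,0],"rot":[0,0,8]},{"claw":-1,"offset":[0,0,0],"rot":[0,0,11]},{"claw":-1,"offset":[0,0,0],"rot":[0,0,14]},{"claw":-1,"offset":[0,0,0],"rot":[0,0,16]},{"claw":-1,"offset":[0,0,0],"rot":[0,0,16]}]'
python3 -c "
from h import *
s=readout.sense();print(s['ft_force'],s['moment'],s['tcp_pos'])
go([573.3,227.3,126],-.767+np.pi/2)"
```

```text
t: 18.7
tcp_pos: [573.5, 228.0, 126.0]
tool_rot: [-0.0, 0.668, 0.745, 0.001]
ft_force: [0.5, 2.0, 1.4]
opening: 0.159
[0.51893462 2.04721233 1.42102216] [ 0.56818028 -0.43059354  0.03303904] [573.4634631  227.99736415 125.96328969]
now 18.7 [573.5 228.  126. ] yaw 1.68 offset [-0.7 -0.2 -0. ] rot [ 0.  -0.1 50.2]
```

```bash
python3 -m handwheel '[{"claw":-1,"offset":[0.5,0,0],"rot":[0,0,2]},{"claw":-1,"offset":[0.5,0,0],"rot":[0,0,5]},{"claw":-1,"offset":[0.5,0,0],"rot":[0,0,9]},{"claw":-1,"offset":[0.5,0,0],"rot":[0,0,13]},{"claw":-1,"offset":[0.5,0,0],"rot":[0,0,17]},{"claw":-1,"offset":[0.5,0,0],"rot":[0,0,20]},{"claw":-1,"offset":[0.5,0,0],"rot":[0,0,20]}]'
python3 -c "
from h import *
s=readout.sense();print(s['ft_force'],s['moment'],s['tcp_pos'])
go([573.3,227.8,126],-.767+np.pi/2)"
```

```text
t: 19.4
tcp_pos: [573.8, 227.6, 126.0]
tool_rot: [0.0, 0.787, 0.617, 0.001]
ft_force: [3.1, 0.9, 1.5]
opening: 0.158
[3.0505406  0.87819114 1.49164633] [ 0.08629678 -0.7293366  -0.00152287] [573.79857493 227.633256   125.95097188]
now 19.4 [573.8 227.6 126. ] yaw 1.331 offset [ 0.  -0.5 -0. ] rot [ 0.1 -0.  30.2]
```

```bash
python3 -m handwheel '[{"claw":-1,"offset":[0.2,0.5,0],"rot":[0,0,2]},{"claw":-1,"offset":[0.2,0.7,0],"rot":[0,0,5]},{"claw":-1,"offset":[0.2,0.7,0],"rot":[0,0,9]},{"claw":-1,"offset":[0.2,0.7,0],"rot":[0,0,13]},{"claw":-1,"offset":[0.2,0.7,0],"rot":[0,0,17]},{"claw":-1,"offset":[0.2,0.7,0],"rot":[0,0,21]},{"claw":-1,"offset":[0.2,0.7,0],"rot":[0,0,23]},{"claw":-1,"offset":[0.2,0.7,0],"rot":[0,0,23]}]'
python3 -c "
from h import *
s=readout.sense();print(s['ft_force'],s['moment'],s['tcp_pos'])
go([573.3,227.8,126],-.767+np.pi/2)"
```

```text
t: 20.2
tcp_pos: [574.0, 227.1, 125.9]
tool_rot: [0.001, 0.894, 0.449, -0.0]
ft_force: [0.8, -2.4, 4.1]
opening: 0.158
[ 0.81513288 -2.44995153  4.10140109] [-0.45453589 -0.23340373 -0.06704865] [574.03541096 227.08996276 125.94814086]
now 20.2 [574.  227.1 125.9] yaw 0.93 offset [ 0.1 -1.  -0.1] rot [0.  0.  7.3]
```

```bash
python3 -m handwheel '[{"claw":-1,"offset":[-0.2,0.3,0],"rot":[0,0,1.5]},{"claw":-1,"offset":[-0.3,0.5,0],"rot":[0,0,3]},{"claw":-1,"offset":[-0.3,0.5,0],"rot":[0,0,4.5]},{"claw":-1,"offset":[-0.3,0.5,0],"rot":[0,0,5]},{"claw":-1,"offset":[-0.3,0.5,0],"rot":[0,0,5]}]'
python3 -c "
from h import *
s=readout.sense();print(s['ft_force'],s['moment'],s['tcp_pos'])
go([573.3,227.8,126],-.767+np.pi/2)"
python3 -m handwheel '[{"claw":-1,"offset":[0,0,0],"rot":[0,0,0.7]},{"claw":-1,"offset":[0,0,0],"rot":[0,0,1.2]},{"claw":-1,"offset":[0,0,0],"rot":[0,0,1.2]}]'
python3 -c "
from h import *
s=readout.sense();print(s['ft_force'],s['moment'],s['tcp_pos'])
go([573.3,227.8,126],-.767+np.pi/2)"
```

```text
t: 20.7
tcp_pos: [574.1, 226.9, 126.0]
tool_rot: [0.0, 0.912, 0.409, -0.0]
ft_force: [-0.5, -1.8, 5.0]
opening: 0.161
[-0.54723559 -1.81402419  4.98553576] [-0.36610726 -0.11940443  0.12759401] [574.07319707 226.92155187 125.9502493 ]
now 20.7 [574.1 226.9 126. ] yaw 0.843 offset [ 0.1 -1.2 -0.1] rot [0.  0.  2.3]
t: 21.0
tcp_pos: [574.1, 226.9, 125.9]
tool_rot: [0.0, 0.917, 0.4, -0.0]
ft_force: [-0.9, -1.3, 5.3]
opening: 0.16
[-0.92322847 -1.33921552  5.30367793] [-0.36032998 -0.12985676  0.05272389] [574.0712395  226.8934009  125.94751484]
now 21.0 [574.1 226.9 125.9] yaw 0.822 offset [ 0.1 -1.2 -0.1] rot [0.  0.  1.1]
```

```bash
M='from h import *
s=readout.sense();q=s["tool_rot"];print(s["moment"].round(3),"nose err deg",np.degrees(2*np.arctan2(q[2],q[1])-np.pi/2+.767).round(2))'
python3 -m handwheel '[{"claw":-1,"offset":[0,0,0],"rot":[0,0,0.8]},{"claw":-1,"offset":[0,0,0],"rot":[0,0,0.8]}]' | grep force; python3 -c "$M"
python3 -m handwheel '[{"claw":-1,"offset":[0,0,0],"rot":[0,0,0.8]},{"claw":-1,"offset":[0,0,0],"rot":[0,0,0.8]}]'| grep force; python3 -c "$M"
python3 -m handwheel '[{"claw":-1,"offset":[0,0,0],"rot":[0,0,0]},{"claw":-1,"offset":[0,0,0],"rot":[0,0,0]}]'| grep force; python3 -c "$M"
```

```text
ft_force: [-1.0, -1.2, 5.4]
[-0.375 -0.085  0.043] nose err deg 0.26
ft_force: [-0.2, -2.6, 5.2]
[-0.427 -0.097  0.006] nose err deg -0.54
ft_force: [0.2, -2.1, 4.7]
[-0.423 -0.069  0.05 ] nose err deg -0.52
```

```bash
M='from h import *
s=readout.sense();q=s["tool_rot"];print(s["moment"].round(3),"nose err deg",np.degrees(2*np.arctan2(q[2],q[1])-np.pi/2+.767).round(2))'
python3 -m handwheel '[{"claw":-1,"offset":[0,0,0],"rot":[0,0,0.7]},{"claw":-1,"offset":[0,0,0],"rot":[0,0,0.7]}]' | grep force; python3 -c "$M"
python3 -m handwheel '[{"claw":-1,"offset":[0,0,0],"rot":[0,0,0.7]},{"claw":-1,"offset":[0,0,0],"rot":[0,0,0.7]}]'| grep force; python3 -c "$M"
```

```text
ft_force: [0.1, -2.3, 5.3]
[-0.406 -0.05   0.027] nose err deg -1.24
ft_force: [-0.2, -1.9, 4.6]
[-0.411 -0.057  0.073] nose err deg -1.95
```

```bash
M='from h import *
s=readout.sense();q=s["tool_rot"];print(s["moment"].round(3),"nose err deg",np.degrees(2*np.arctan2(q[2],q[1])-np.pi/2+.767).round(2))'
python3 -m handwheel '[{"claw":-1,"offset":[0,0,0],"rot":[0,0,0.6]},{"claw":-1,"offset":[0,0,0],"rot":[0,0,0.6]}]' | grep force; python3 -c "$M"
python3 -m handwheel '[{"claw":-1,"offset":[0,0,0],"rot":[0,0,0.6]},{"claw":-1,"offset":[0,0,0],"rot":[0,0,0.6]}]'| grep force; python3 -c "$M"
python3 - <<'E'
from h import *
a=viewer.capture("side");w=viewer.capture("wrist");cs=cam("side");u=proj(cs,[572,226.5,115]).astype(int)
A=cv2.resize(a[u[1]-50:u[1]+30,u[0]-40:u[0]+40],(480,480),interpolation=2)
B=cv2.resize(w[150:310,200:306],(318,480),interpolation=2)
cv2.imwrite("pics/c7.png",cv2.convertScaleAbs(np.hstack([A,B]),alpha=1.8,beta=15))
E
```

```text
ft_force: [-0.4, -2.6, 5.1]
[-0.472 -0.07   0.07 ] nose err deg -2.54
ft_force: [-0.4, -3.2, 6.0]
[-0.402 -0.068  0.119] nose err deg -3.14
```

```bash
M='from h import *
s=readout.sense();q=s["tool_rot"];print(s["moment"].round(3),"nose err deg",np.degrees(2*np.arctan2(q[2],q[1])-np.pi/2+.767).round(2))'
python3 -m handwheel '[{"claw":-1,"offset":[0,0,0],"rot":[0,0,0.4]},{"claw":-1,"offset":[0,0,0],"rot":[0,0,0.4]}]' | grep force; python3 -c "$M"
python3 -m handwheel '[{"claw":-1,"offset":[0,0,0],"rot":[0,0,0.4]},{"claw":-1,"offset":[0,0,0],"rot":[0,0,0.4]}]'| grep force; python3 -c "$M"
python3 -m handwheel '[{"claw":-1,"offset":[0,0,0],"rot":[0,0,0.4]},{"claw":-1,"offset":[0,0,0],"rot":[0,0,0.4]}]'| grep force; python3 -c "$M"
```

```text
ft_force: [-0.8, -2.3, 5.6]
[-0.459 -0.07   0.045] nose err deg -3.53
ft_force: [-0.5, -2.7, 5.6]
[-0.482 -0.003  0.235] nose err deg -3.93
ft_force: [0.1, -2.0, 5.8]
[-0.472 -0.021  0.261] nose err deg -4.31
```

The moment has risen past the hub's friction (0.26 N m), so this is the stop. I relax 1.5° inside the key's play, release and lift to look.

```bash
python3 -m handwheel '[{"claw":-1,"offset":[0,0,-0.4],"rot":[0,0,-0.8]},{"claw":-1,"offset":[0,0,-0.4],"rot":[0,0,-1.5]},{"claw":-1,"offset":[0,0,-0.4],"rot":[0,0,-1.5]}]'; python3 -c "
from h import *
print(readout.sense()['moment'])"
python3 -m handwheel '[{"claw":0,"offset":[0,0,0],"rot":[0,0,0]},{"claw":0,"offset":[0,0,0],"rot":[0,0,0]},{"claw":0,"offset":[0,0,0],"rot":[0,0,0]},{"claw":0,"offset":[0,0,0],"rot":[0,0,0]},{"claw":0,"offset":[0,0,0],"rot":[0,0,0]},{"claw":0,"offset":[0,0,0],"rot":[0,0,0]},{"claw":0,"offset":[0,0,-10],"rot":[0,0,0]},{"claw":0,"offset":[0,0,-35],"rot":[0,0,0]},{"claw":0,"offset":[0,0,-70],"rot":[0,0,0]},{"claw":0,"offset":[0,20,-100],"rot":[0,0,0]},{"claw":0,"offset":[0,45,-110],"rot":[0,0,0]},{"claw":0,"offset":[0,50,-110],"rot":[0,0,0]},{"claw":0,"offset":[0,50,-110],"rot":[0,0,0]}]'
python3 - <<'E'
from h import *
w=viewer.capture("wrist");c=cam("wrist");cv2.imwrite("pics/raw8.png",w)
print(proj(c,[573.8,226.8,121]),proj(c,[620.6,181.3,85]),readout.sense()["tcp_pos"])
u=proj(c,[590,210,121]).astype(int);x,y=max(u[0]-65,0),max(u[1]-70,0);print(x,y)
cv2.imwrite("pics/c8.png",cv2.convertScaleAbs(cv2.resize(w[y:y+150,x:x+130],(520,600),interpolation=2),alpha=1.4,beta=20))
E
```

```text
t: 23.4
tcp_pos: [574.0, 226.7, 125.9]
tool_rot: [0.0, 0.93, 0.368, -0.0]
ft_force: [0.4, -2.5, 2.1]
opening: 0.157
[-0.5262823  -0.23882521 -0.02467712]
t: 24.7
tcp_pos: [608.3, 190.0, 235.8]
tool_rot: [0.0, 0.93, 0.367, -0.0]
ft_force: [0.0, 0.4, -0.6]
opening: 0.495
[252.57053556 129.59733384] [255.77930706 192.22403854] [607.35686002 190.97281803 235.27307506]
187 87
```

View pics/c8.png

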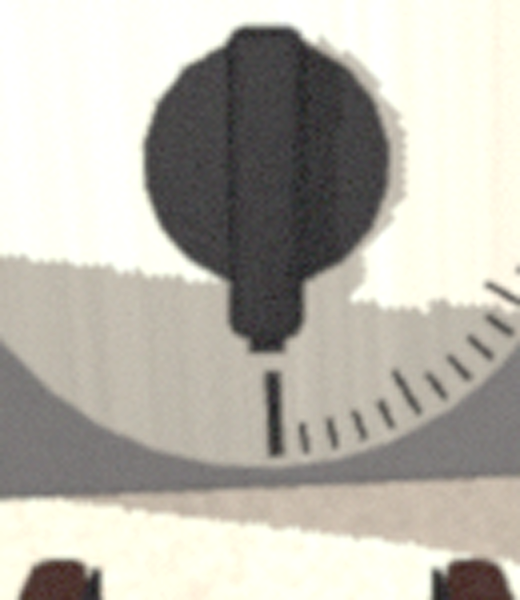

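The handle is seated on the hub with its nose tip at (267,350), close to the long mark, which runs from (273,372) to (277,455). Disc centre is (266,163). Computing the angle.

```bash
python3 - <<'E'
from h import *
c=cam("wrist");f=lambda x,y:((x+.5)/4-.5+187,(y+.5)/4-.5+87)
g=lambda x,y,z:ray(c,f(x,y),z)
h=g(266.5,165,121);n=g(267,350,121);m1=g(273,372,85);m2=g(277,455,85);e1=g(232,150,162);e2=g(299,150,162);b=g(265,30,162)
an=lambda a,b:np.arctan2(*(b-a)[1::-1])
print(h,np.linalg.norm(n-h),"nose",an(h,n),"mark radial",an(h,(m1+m2)/2),np.linalg.norm(((m1+m2)/2-h)[:2]),"mark own",an(m1,m2),"bar end",b,an(b,h))
E
```

```text
[573.2456425  228.21882235 121.        ] 39.49041679943543 nose -0.8150123979229666 mark radial -0.7857410627835453 64.44621226832588 mark own -0.7696732537100845 bar end [554.70583531 247.7072741  162.        ] -0.8103387699988817
```

The nose is 0.03–0.045 rad past the mark, which is the key's clearance pressed against the stop. That is within tolerance but with little margin. I'll regrip and ease it back 1.5°, inside the play, so the hub stays on its stop.

```bash
python3 -m handwheel '[{"claw":0,"offset":[0,-25,0],"rot":[0,0,0]},{"claw":0,"offset":[0,-50,10],"rot":[0,0,0]},{"claw":0,"offset":[0,-50,10],"rot":[0,0,0]},{"claw":0,"offset":[0,-50,10],"rot":[0,0,0]},{"claw":0,"offset":[0,-50,50],"rot":[0,0,0]},{"claw":0,"offset":[0,-50,85],"rot":[0,0,0]},{"claw":0,"offset":[0,-50,105],"rot":[0,0,0]},{"claw":0,"offset":[0,-50,109],"rot":[0,0,0]},{"claw":0,"offset":[0,-50,109],"rot":[0,0,0]}]'; python3 -m handwheel '[{"claw":-1,"offset":[0,0,0],"rot":[0,0,0]},{"claw":-1,"offset":[0,0,0],"rot":[0,0,0]},{"claw":-1,"offset":[0,0,0],"rot":[0,0,0]},{"claw":-1,"offset":[0,0,0],"rot":[0,0,0]},{"claw":-1,"offset":[0,0,0],"rot":[0,0,0]},{"claw":-1,"offset":[0,0,0],"rot":[0,0,0]},{"claw":-1,"offset":[0,0,0],"rot":[0,0,0]},{"claw":-1,"offset":[0,0,0],"rot":[0,0,0]},{"claw":-1,"offset":[0,0,0],"rot":[0,0,-0.5]},{"claw":-1,"offset":[0,0,0],"rot":[0,0,-1]},{"claw":-1,"offset":[0,0,0],"rot":[0,0,-1.5]},{"claw":-1,"offset":[0,0,0],"rot":[0,0,-1.5]}]'; python3 -c "
from h import *
print(readout.sense()['moment'])"
python3 -m handwheel '[{"claw":0,"offset":[0,0,0],"rot":[0,0,0]},{"claw":0,"offset":[0,0,0],"rot":[0,0,0]},{"claw":0,"offset":[0,0,0],"rot":[0,0,0]},{"claw":0,"offset":[0,0,0],"rot":[0,0,0]},{"claw":0,"offset":[0,0,0],"rot":[0,0,0]},{"claw":0,"offset":[0,0,0],"rot":[0,0,0]},{"claw":0,"offset":[0,0,-10],"rot":[0,0,0]},{"claw":0,"offset":[0,0,-35],"rot":[0,0,0]},{"claw":0,"offset":[0,0,-70],"rot":[0,0,0]},{"claw":0,"offset":[0,20,-100],"rot":[0,0,0]},{"claw":0,"offset":[0,45,-110],"rot":[0,0,0]},{"claw":0,"offset":[0,50,-110],"rot":[0,0,0]},{"claw":0,"offset":[0,50,-110],"rot":[0,0,0]},{"claw":0,"offset":[0,50,-110],"rot":[0,0,0]}]'
python3 - <<'E'
from h import *
c=cam("wrist");w=viewer.capture("wrist");cv2.imwrite("pics/raw9.png",w)
g=cv2.cvtColor(w,cv2.COLOR_BGR2GRAY)
an=lambda a,b:np.arctan2(*(b-a)[1::-1])
u=proj(c,[573.2,228.2,121]).astype(int);x,y=u
# dark handle blob + mark blob by threshold
for name in("raw8","raw9"):
    g=cv2.cvtColor(cv2.imread(f"pics/{name}.png"),cv2.COLOR_BGR2GRAY)
    m=(g<70).astype(np.uint8);n,l,st,ce=cv2.connectedComponentsWithStats(m[85:205,200:300])
    for i in range(1,n):
        if st[i,4]>12:
            yy,xx=np.nonzero(l==i);j=yy>=yy.max()-2
            print(name,st[i]+[200,85,0,0,0],ce[i]+[200,85],"bottom rows mean",xx[j].mean()+200,yy[j].mean()+85)
E
```

```text
t: 25.65
tcp_pos: [574.1, 226.9, 126.7]
tool_rot: [-0.0, 0.93, 0.367, -0.001]
ft_force: [0.2, 0.2, -0.7]
opening: 0.498
t: 26.85
tcp_pos: [574.1, 226.8, 127.8]
tool_rot: [0.0, 0.925, 0.38, 0.0]
ft_force: [-2.5, -2.6, 5.8]
opening: 0.158
[-0.50261464  0.37499318 -0.01084553]
t: 28.25
tcp_pos: [607.8, 192.5, 236.1]
tool_rot: [-0.0, 0.925, 0.38, -0.001]
ft_force: [-0.0, 0.2, -0.2]
opening: 0.501
raw8 [ 223   94   61   81 3249] [253.28008618 129.83102493] bottom rows mean 253.15384615384616 172.96153846153845
raw8 [253 180   5  21  72] [255.08333333 190.20833333] bottom rows mean 255.36363636363637 198.9090909090909
raw8 [286 180   6  10  14] [288.14285714 184.42857143] bottom rows mean 290.0 187.75
raw9 [ 224   97   60   81 3216] [253.50839552 132.87220149] bottom rows mean 253.0 176.0
raw9 [252 182   4  21  82] [253.46341463 192.23170732] bottom rows mean 253.5 201.0
raw9 [284 183   6  11  13] [286.46153846 187.84615385] bottom rows mean 288.6666666666667 192.0
```

```bash
python3 - <<'E'
from h import *
c=cam("wrist");an=lambda a,b:np.arctan2(*(b-a)[1::-1])
h=ray(c,(253.4,131.3),121);n=ray(c,(253,175.5),121);m=ray(c,(253.46,192.2),85)
print(h,np.linalg.norm(n-h),"nose",an(h,n),"mark",an(h,m))
D=cam("wrist")
L,Rr=ray(c,(223.5,131),121),ray(c,(283.5,131),121);print("shoulder width",np.linalg.norm(L-Rr))
print(readout.sense()["t"]);print(manip.sign_off())
E
```

```text
[574.69048582 226.99119452 121.        ] 38.0105219326397 nose -0.7987468518932073 mark -0.789391346263218
shoulder width 50.17572871093824
28.3
the job is handed in; nothing more can be done
None
```

The bar handle is seated in the grey transformer's hub and turned clockwise to the zero stop. I released it, moved the arm clear and handed in at 28.3 s.

**Fit:** I saw the keyway in the wrist camera about 1.15 rad counter-clockwise of zero and lined the key up by sight before lowering. It went in without any turning against the hub. During insertion the load stayed light. The shoulder then met the hub firmly, with vertical force reaching about 9 N. The side view showed no gap under the shoulder.

**Turn to zero:** The stop was felt as a moment of 0.26 N m. I then eased the handle back about 3° in two steps, inside the key's clearance, so the hub should have stayed on its stop. The last picture puts the nose at −0.799 rad and the mark at −0.789 rad, about 0.01 rad apart.

**Disagreements in the checks:**
- **Slip:** The handle slid about 20 mm down in the fingers during the first lift. I regripped it at mid-bar once it was home.
- **Camera offsets:** The top and wrist cameras disagreed by about 3 mm on where the hub is. I used the wrist camera and small corrections from the measured side force.
- **Seating:** In the last picture the shoulder measured 50 mm wide instead of 52 mm, which I take as threshold error.
- **Hub at stop:** I did not feel for the stop again after the final small back-turn.

I saw no contact with the knob, screwdriver or breadboard. I did not photograph the rest again at the end.

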